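# Find the flush catch and pop the label printer's cover

### The arm

A 6-joint arm with a two-finger parallel gripper is mounted at the origin on the work surface. World frame = base frame: x ahead of the robot, y to its left, z up, the work surface at z = 0. Lengths are in m, angles in rad, forces in N, time in s.
With the tool pointing down it reaches from about 0.35 to 0.875 m from the base axis. Payload 4.2 kg.
Tool frame: the origin (TCP) lies between the finger pads; the fingertips stand manip.nose_length ahead of it and the grasp point (between the pads) lies 5 mm behind it (manip.nose_length is the distance from the TCP to the fingertips, in m); x points along the fingers, z is the direction in which the jaws open and shut, and the axes are right-handed (so a half turn about x gives the same grasp; the last joint's range is limited). The gripper opens to 85 mm and grips with 20 to 120 N. Pads are 22 mm wide; open, the fingers measure 114 mm over their backs; the gripper's body (76 mm by 85 mm) begins 54 mm behind the grasp point. The pads swing forward as they close: fully open they stand 13 mm farther back than shut.
Start: joints at [1.47, 0.385, 0.008, 0, -1.194, -0.259], TCP at [0.22, 0.585, 0.245] pointing down, gripper open.
Joint ranges: [-3.14, 3.14], [-1.21, 2.06], [-1.07, 1.41], [-3.16, 2.05], [-2.99, -0.16], [-3.1, 3.1]. Speed limits (rad/s): [2.79, 2.79, 3.14, 3.14, 3.14, 3.14].

### API

Orientations are given as a unit quaternion [x, y, z, w].
In Python, from station import manip, viewer, workorder gives the robot as it stands.
- The arm moves only by the shell command python3 -m crank 'ROWS'. ROWS is JSON, a list that holds one entry, the list of rows, each a list of 7 numbers: the gripper's target within -1 to 1 (shut at 1, half-way at 0, fully open at -1), then the shift along the tool's x, y, z in m, then the turn, a rotation vector about the tool's x, y, z in degrees. A call has 1 to 10 rows; each row shifts and turns the commanded pose from where the row before left it, along the tool's axes as they then stand; what a row does not reach is not made up. A row lasts 1/8 s, in which the tool goes at most 62.5 mm and 10.7 degrees, less where a joint would pass 70% of its speed; a pose out of reach is approached as far as the arm can. A call with a gripper value outside its range is refused whole. The fingers move at their own pace and stop on an object; the grip force is fixed at half the most. Time passes only in rows, so rows that do not move let the fingers close. It gives the time, the measured TCP pose, the force and the opening at its end, in the units of the state.
- manip.sense(): the state, without advancing time (a new reading comes with each control period).
- viewer.snapshot(name): name is "side" or "top"; returns a dict with "image" (384x512x3 uint8, red, green, blue), "K" (3x3 intrinsics, pixels), "distortion" ([k1, k2, p1, p2, k3] as OpenCV has them; the pictures are not rectified), "view" (4x4, takes a point from world to camera coordinates). Camera axes: x right, y down, z forward; pixel columns grow to the right and rows downward; lengths in m; the calibration is good to about 2 mm. A picture is of the moment at which its call begins. There is no depth.
- workorder.close_job(): hands the job in, once; it reports no verdict.
The state is a dict: "t": time; "q": joint angles; "joint_velocities": joint speeds; "effort": joint torques, N m; "tool_pos": TCP position; "tool_rot": TCP orientation; "ft_force": force on the tool from outside, world axes, zero at the start; "torque": the same for the moment, N m; "gripper_width": finger opening in m.
Only numpy, scipy, OpenCV 4.12 (cv2) and the standard library are available. Lean on these libraries where they do the work, as an engineer would, in place of code of your own. Each camera call takes 0.05 s, during which the arm holds its last target. There are 200 camera calls.

### The job

The storeroom's label printer is due for a new roll. With the fingertips, feel along the flat grey strip in front of its cover for the flush catch, which lies a hair below the strip and is made of the same plastic, and press it down until the cover springs up by itself; then take the hand away and leave the cover standing open. Do not force the cover up, do not press the small raised round feed key, and leave the rolls, the can and the carton where they stand.

Things in the scene. Friction and masses are not known exactly. Their poses are not given: they have to be found in the camera images.
- printer: Label printer fixed to the bench: white casing 280 deep (x) x 240 wide (y) x 150 mm high. Origin: centre of its underside; x points from its front (with the label tongue, towards the robot) to its back, y to its left, z up. Its top is one level plane: a flat grey strip, 55 mm deep and 200 mm wide, runs along the front edge between 20 mm white shoulders; behind it lies the grey cover with a window.
- strip_mid (a point): Point on the strip's top surface, 150 mm above the bench, middle of its width, 26 mm behind the printer's front edge, 32 mm in front of the cover; axes as the printer's. The catch lies on the line through it along y, its centre 25 or 75 mm to the left or right of this point: which of the four differs each time and is not reported. The rest of the strip is rigid.
- catch (a joint): How far the catch is pressed, m: 0 at rest, 0.006 at its stop. A grey pad 37 (x) x 41 mm (y) with three faint ribs, in a well 40 x 44 mm; its face rests 2 mm below the strip and goes straight down into the well, so the fingertip must follow it in. The cover is let go at about 3.5 mm (face 5.5 mm below the strip). Needs about 3 N; springs back when released.
- cover (a joint): Opening of the cover, rad: 0 shut and latched, 0.75 fully open at its stop. A plate 194 mm deep (x), 196 wide, 8 thick, hinged at its back. Once let go, a spring raises its front edge unaided (about 2 N at the edge) by some 130 mm within 1 to 2 s, upward and away from the strip; it stays up.
- cover_edge (a point): Middle of the upper front edge of the cover; moves with it.
- feed (a joint): How far the paper-feed key is pressed, m: 0 up, 0.004 fully down.
- feed_key (a point): Centre of the top of the feed key: a round key 15 mm across that stands 6 mm proud of the right-hand shoulder, 79 mm behind the line of the strip's middle and 110 mm to the right of the printer's middle. Not to be pressed.
- roll_a: Fresh roll of paper labels standing on end left of the printer: 68 mm across, 60 mm high, 25 mm bore. Origin: centre of its underside. To be left alone.
- roll_b: Another such roll, right of the printer towards its back. To be left alone.
- can: Food can right of the printer, 70 mm across, 110 mm high. Origin: centre of its underside. To be left alone.
- carton: White and red drink carton left of the printer towards its back, 62 x 62 mm, 182 mm high. Origin: centre of its underside. To be left alone.

How it is judged:
On the way, in this order (a step that is already met when the one before it is completed fails the run):
1. the catch is being pressed by the fingers (value of joint catch above 0.002 m and contact force between the fingers and anything else above 0.5 N), for 0.03 s.
2. the cover has sprung up (value of joint cover above 0.6 rad), for 0.2 s.
At the end, for the whole second after the job is handed in: The cover stands open at more than 0.6 rad, the catch is let go (pressed less than 1 mm), the feed key is up, and the two rolls, the can and the carton are within 15 mm of where they stood (value of joint cover above 0.6 rad and value of joint each of catch, feed below 0.001 m and distance of each of roll_a, roll_b, can, carton from where it was at the start of the episode below 0.015 m); the robot touches nothing.
It fails at once if the cover is forced up past its latch without the catch being pressed (value of joint cover between 0.02 and 0.08 rad and value of joint catch below 0.0005 m).
It fails at once if the feed key is pressed (more than 2.5 mm) (value of joint feed above 0.0025 m).
It fails at once if a roll, the can or the carton is knocked, lifted or carried (moved more than 15 mm) (distance of any of roll_a, roll_b, can, carton from where it was at the start of the episode above 0.015 m).
It also fails if it takes over 51 s, if anything falls off the work surface, if the arm or the gripper's body presses on something with over 40 N, if the wrist force passes 120 N, or if a joint passes its speed limit or range.

## Working session

There is one attempt and no reset: what is moved stays moved. The work goes in short steps, Python scripts to look and compute and a shell command to move; the robot and the scene stay as the last step left them, time stands still between calls to the robot, and variables do not carry over. Pictures are saved under pics/ and viewed, about 8 in all and at most 12, crops included, and the job is handed in when it is done.

```bash
mkdir -p pics; ls; python3 - <<'E'
from station import manip, viewer
import cv2,numpy as np
s=manip.sense(); print({k:np.round(v,4) for k,v in s.items()}, manip.nose_length)
for n in("side","top"):
    d=viewer.snapshot(n); cv2.imwrite(f"pics/{n}0.png",cv2.resize(d["image"][:,:,::-1],(768,576),interpolation=cv2.INTER_CUBIC)); print(n,d["K"],d["distortion"],np.round(d["view"],4))
E
```

```text
pics
{'t': np.float64(0.0), 'q': array([ 1.4696e+00,  3.8560e-01,  6.7000e-03, -5.0000e-04, -1.1940e+00,
       -2.5860e-01]), 'joint_velocities': array([-0.0008,  0.0009,  0.    , -0.0013,  0.0007,  0.0022]), 'effort': array([-8.00000e-04, -3.92291e+01,  1.88396e+01,  4.18630e+00,
       -4.70000e-03, -0.00000e+00]), 'tool_pos': array([0.2198, 0.5845, 0.2442]), 'tool_rot': array([-0.5808, -0.4019,  0.582 , -0.4029]), 'ft_force': array([ 0.1977,  0.6945, -0.1337]), 'torque': array([-0.0194,  0.0443, -0.0164]), 'gripper_width': np.float64(0.0855)} 0.014
side [[371.62326881   0.         257.68096528]
 [  0.         371.62326881 196.62349947]
 [  0.           0.           1.        ]] [-0.10631027  0.          0.          0.          0.        ] [[ 0.9666 -0.2559  0.0173 -0.5563]
 [-0.1651 -0.6726 -0.7214  0.2024]
 [ 0.1962  0.6944 -0.6924  0.7295]
 [ 0.      0.      0.      1.    ]]
top [[479.10648239   0.         265.61241982]
 [  0.         479.10648239 188.66674397]
 [  0.           0.           1.        ]] [-0.17154008  0.          0.          0.          0.        ] [[ 3.3300e-02 -9.9940e-01  1.2000e-03  3.3100e-02]
 [-9.7630e-01 -3.2800e-02 -2.1390e-01  6.1280e-01]
 [ 2.1380e-01  5.9000e-03 -9.7690e-01  1.2138e+00]
 [ 0.0000e+00  0.0000e+00  0.0000e+00  1.0000e+00]]
```

View pics/top0.png

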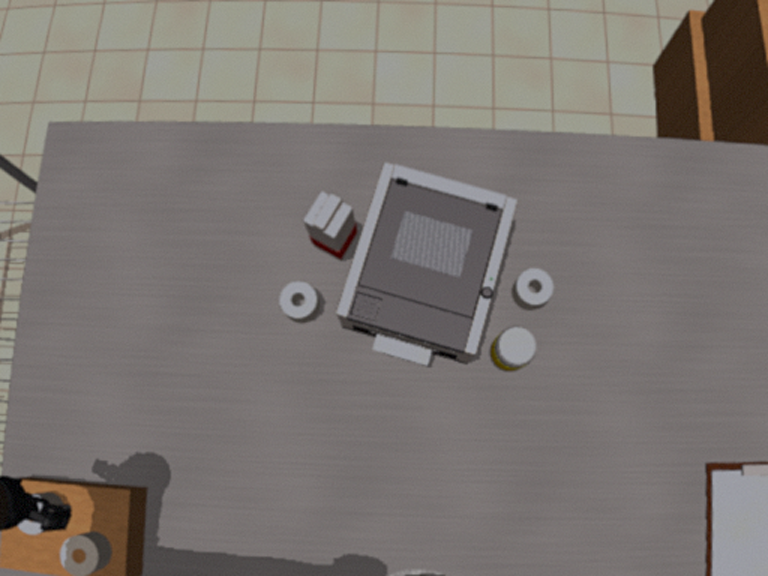

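View pics/side0.png

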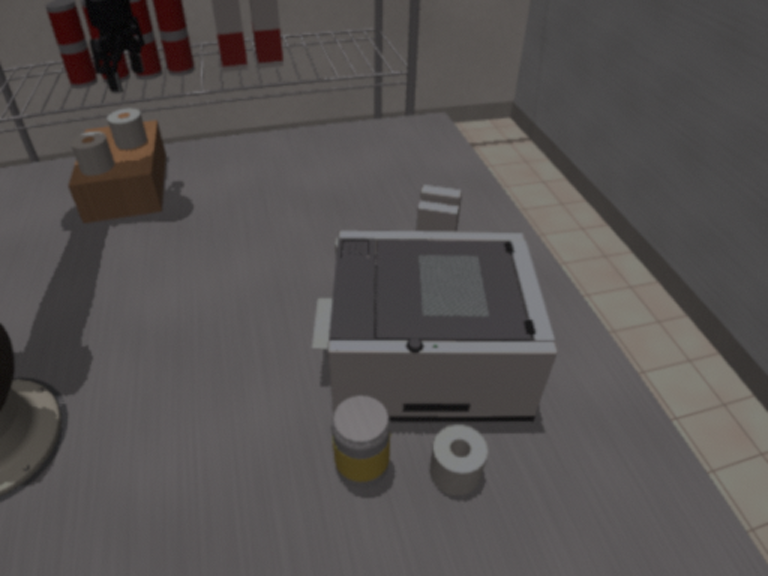

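The top view shows the printer turned with its front at the bottom. A faint ribbed square sits at the left end of the strip, near (367,305) in top and (355,247) in side, which suggests the +75 mm position. I'll enlarge the top view to measure it.

```bash
python3 - <<'E'
import cv2
from station import viewer
im=viewer.snapshot("top")["image"][:,:,::-1]
c=im[100:250,215:355]; c=cv2.convertScaleAbs(c,alpha=1.6)
cv2.imwrite("pics/c1.png",cv2.resize(c,None,fx=4,fy=4,interpolation=cv2.INTER_CUBIC))
E
```

```text
(no output)
```

View pics/c1.png

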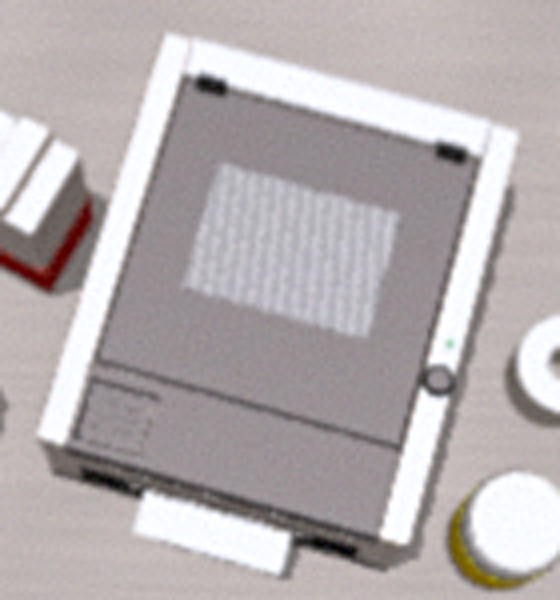

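The crop shows the casing's top corners at about FL (40,440), BL (167,35), BR (518,130) and FR (408,545). The ribbed catch is centred near (118,416), and the feed key is at (438,380).

```bash
cat > h.py <<'E'
import numpy as np,cv2
from station import viewer,manip
from scipy.spatial.transform import Rotation as R
def ray(cam,px,z):
    d=viewer.snapshot(cam) if isinstance(cam,str) else cam
    n=cv2.undistortPoints(np.array(px,float).reshape(-1,1,2),d["K"],np.array(d["distortion"]))[:,0]
    Rm,t=d["view"][:3,:3],d["view"][:3,3]; c=-Rm.T@t
    v=np.c_[n,np.ones(len(n))]@Rm
    return c+v*((z-c[2])/v[:,2])[:,None]
E
python3 - <<'E'
from h import *
u=np.array([[40,440],[167,35],[518,130],[408,545],[118,416]])
p=ray("top",(u+.5)/4-.5+[215,100],.15); print(np.round(p,4))
m=np.array([[-.14,.12],[.14,.12],[.14,-.12],[-.14,-.12]])
a=m-m.mean(0);b=p[:4,:2]-p[:4,:2].mean(0)
yaw=np.arctan2((a[:,0]*b[:,1]-a[:,1]*b[:,0]).sum(),(a*b).sum())
C=p[:4,:2].mean(0);r=R.from_euler('z',yaw).as_matrix()[:2,:2]
print("yaw",np.degrees(yaw),"C",C,"res",np.round(m@r.T+C-p[:4,:2],4))
for y in(75,25,-25,-75): print(y,r@[-.114,y/1e3]+C)
q=ray("side",np.array([[355,247]])/1.5,.15);print("side catch",q)
print("feed",r@[-.035,-.11]+C)
s=manip.sense();M=R.from_quat(s["tool_rot"]).as_matrix();print(np.round(M,3))
T=np.r_[r@[-.114,.075]+C,.25];print("tool shift",M.T@(T-s["tool_pos"]))
# desired z axis along printer y or x; 
for nm,zd in(("zy",r@[0,1]),("z-y",r@[0,-1]),("zx",r@[1,0]),("z-x",r@[-1,0])):
    X=np.array([0,0,-1.]);Z=np.r_[zd,0];D=np.c_[X,np.cross(Z,X),Z]
    print(nm,R.from_matrix(M.T@D).as_rotvec(degrees=True))
E
```

```text
[[ 0.5366  0.1526  0.15  ]
 [ 0.8059  0.0842  0.15  ]
 [ 0.7489 -0.1443  0.15  ]
 [ 0.4789 -0.0758  0.15  ]
 [ 0.5533  0.105   0.15  ]]
yaw -14.175990974886393 C [0.64256431 0.00419464] res [[-0.0003  0.0022]
 [ 0.0018  0.002 ]
 [-0.     -0.0022]
 [-0.0014 -0.0021]]
75 [0.55040342 0.10482948]
25 [0.53815836 0.05635208]
-25 [0.5259133  0.00787467]
-75 [ 0.51366825 -0.04060273]
side catch [[0.55391688 0.1076304  0.15      ]]
feed [ 0.581691  -0.0938841]
[[-0.     0.936 -0.352]
 [-0.001 -0.352 -0.936]
 [-1.     0.     0.001]]
tool shift [-0.00480838  0.47827478  0.33286236]
zy [ 1.73560668e+02 -4.63643906e-03 -8.30725529e-02]
z-y [-6.43931207e+00  5.47900093e-02 -3.05793587e-03]
zx [-9.64393044e+01  4.61401489e-02  4.12620632e-02]
z-x [ 8.35606806e+01  4.00139162e-02 -4.47444434e-02]
```

Both cameras and the printer fit put the catch at +75 mm, around (0.551, 0.106). I'll move above it with the gripper shut and the jaw axis along the printer's y.

```bash
python3 -m crank '[[[1,0,0.0478,0.0333,0,0,0],[1,0,0.0478,0.0333,0,0,0],[1,0,0.0478,0.0333,0,0,0],[1,0,0.0478,0.0333,0,0,0],[1,0,0.0478,0.0333,0,0,0],[1,0,0.0478,0.0333,0,0,0],[1,0,0.0478,0.0333,0,0,0],[1,0,0.0478,0.0333,0,0,0],[1,0,0.0478,0.0333,0,0,0],[1,0,0.0478,0.0333,-6.4,0,0]]]'
python3 -m crank '[[[1,0,0,0,0,0,0],[1,0,0,0,0,0,0]]]'
cat > n.py <<'E'
from h import *
s=manip.sense();M=R.from_quat(s["tool_rot"]).as_matrix();y=np.radians(-14.18)
D=np.c_[[0,0,-1],np.cross([np.sin(y),-np.cos(y),0],[0,0,-1]),[np.sin(y),-np.cos(y),0]]
print("t",s["t"],"pos",s["tool_pos"],"F",s["ft_force"],"w",s["gripper_width"],"\nshift to z=.175",M.T@(np.array([.5502,.1055,.175])-s["tool_pos"]),"turn",R.from_matrix(M.T@D).as_rotvec(degrees=True))
E
python3 n.py
```

```text
t: 1.5
tool_pos: [0.551, 0.1033, 0.2454]
tool_rot: [0.557, 0.435, -0.557, 0.435]
ft_force: [0.1, 1.3, -0.1]
gripper_width: -0.0001
t: 1.75
tool_pos: [0.55, 0.1048, 0.245]
tool_rot: [-0.558, -0.434, 0.558, -0.434]
ft_force: [-0.2, 0.7, 0.3]
gripper_width: 0.0003
t 1.75 pos [0.5499671  0.10480197 0.24499067] F [-0.17823435  0.66096357  0.33467431] w 0.00027554140471410427 
shift to z=.175 [ 0.06999048  0.00010001 -0.0007469 ] turn [-0.10641292  0.01059466  0.03813053]
```

```bash
python3 -m crank '[[[1,0.035,0,-0.0007,0,0,0],[1,0.030,0,0,0,0,0],[1,0.008,0,0,0,0,0],[1,0.003,0,0,0,0,0],[1,0,0,0,0,0,0]]]'; python3 -m crank '[[[1,0.001,0,0,0,0,0],[1,0.001,0,0,0,0,0],[1,0.001,0,0,0,0,0]]]';python3 n.py
python3 - <<'E'
from h import *
im=viewer.snapshot("side")["image"][:,:,::-1][100:250,180:380]
cv2.imwrite("pics/s2.png",cv2.resize(cv2.convertScaleAbs(im,alpha=1.6),None,fx=4,fy=4,interpolation=cv2.INTER_CUBIC))
E
```

```text
t: 2.38
tool_pos: [0.5509, 0.1064, 0.1704]
tool_rot: [0.559, 0.434, -0.557, 0.435]
ft_force: [-0.1, 0.1, -0.0]
gripper_width: -0.0
t: 2.75
tool_pos: [0.5504, 0.1056, 0.1665]
tool_rot: [0.558, 0.434, -0.558, 0.434]
ft_force: [0.3, 1.0, 0.1]
gripper_width: -0.0001
t 2.75 pos [0.55044275 0.1056304  0.16649918] F [0.25212115 0.97167598 0.0640868 ] w -0.00010468952156592905 
shift to z=.175 [-0.00850095 -0.00020016  0.00018342] turn [-0.04429768 -0.0176841  -0.02089625]
```

View pics/s2.png

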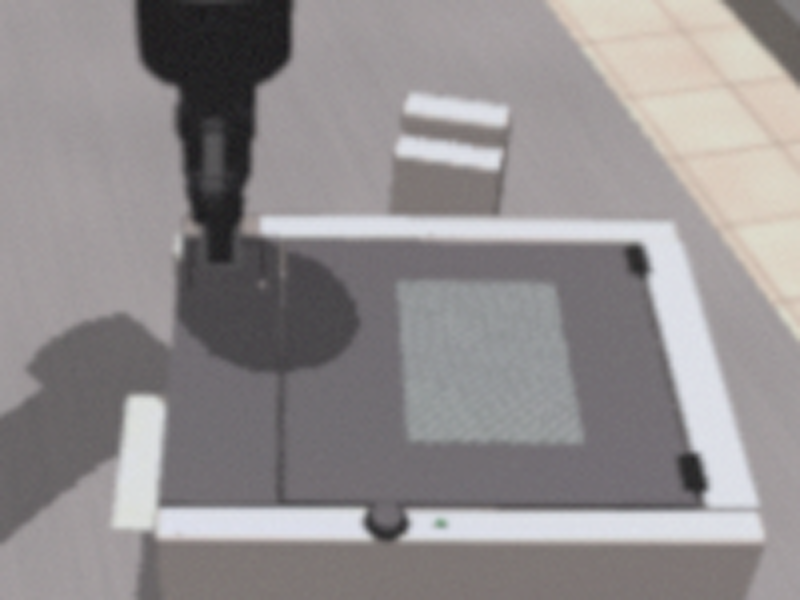

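The shut fingertips are at (220,262), above the ribbed pad (about 190–265, 245–290), with no contact yet. I'll go down in small steps and watch the force.

```bash
python3 -m crank '[[[1,0.001,0,0,0,0,0],[1,0.001,0,0,0,0,0],[1,0.001,0,0,0,0,0],[1,0,0,0,0,0,0]]]'; python3 -m crank '[[[1,0.001,0,0,0,0,0],[1,0.001,0,0,0,0,0],[1,0,0,0,0,0,0]]]'; python3 -m crank '[[[1,0.001,0,0,0,0,0],[1,0.001,0,0,0,0,0],[1,0,0,0,0,0,0]]]'
```

```text
t: 3.3
tool_pos: [0.5503, 0.1056, 0.1632]
tool_rot: [-0.558, -0.434, 0.558, -0.434]
ft_force: [-0.2, -0.4, 0.2]
gripper_width: 0.0001
t: 3.68
tool_pos: [0.5504, 0.1057, 0.1616]
tool_rot: [0.558, 0.434, -0.558, 0.434]
ft_force: [-0.7, 0.5, 2.3]
gripper_width: -0.0002
t: 4.05
tool_pos: [0.5504, 0.1057, 0.1594]
tool_rot: [0.558, 0.434, -0.558, 0.434]
ft_force: [-0.5, 0.5, 3.0]
gripper_width: -0.0001
```

The tip passed strip level freely, met something about 2 mm below it, and moved on at 2–3 N, so this is the catch. I'll press on to release it.

```bash
python3 -m crank '[[[1,0.001,0,0,0,0,0],[1,0.001,0,0,0,0,0],[1,0.0005,0,0,0,0,0],[1,0,0,0,0,0,0],[1,0,0,0,0,0,0]]]'
python3 - <<'E'
from h import *
im=viewer.snapshot("side")["image"][:,:,::-1][60:260,180:400]
cv2.imwrite("pics/s3.png",cv2.resize(cv2.convertScaleAbs(im,alpha=1.6),None,fx=3,fy=3,interpolation=cv2.INTER_CUBIC))
E
```

```text
t: 4.68
tool_pos: [0.5504, 0.1057, 0.1568]
tool_rot: [0.558, 0.434, -0.558, 0.434]
ft_force: [0.7, 0.2, 2.3]
gripper_width: -0.0003
```

View pics/s3.png

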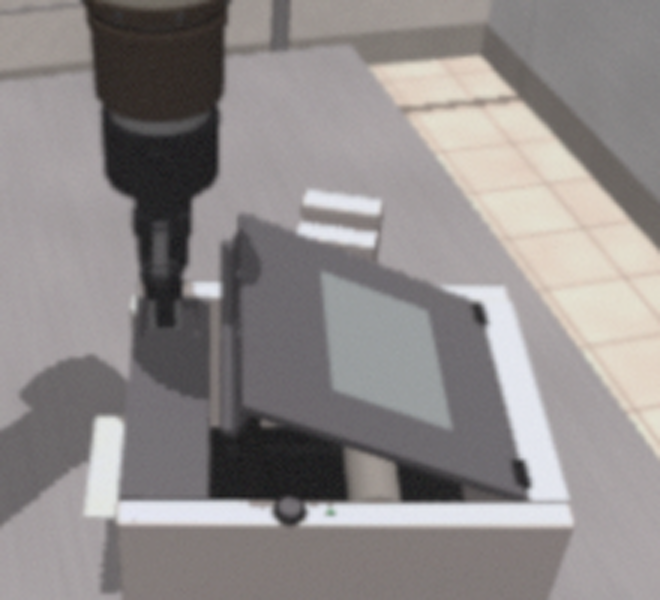

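The cover is released and rising: its edge is at (240,220), clear of the hand. I'll lift out of the well first, then back off towards the robot and up.

```bash
python3 -m crank '[[[1,-0.008,0,0,0,0,0],[1,-0.012,0,0,0,0,0],[1,-0.01,-0.03,0,0,0,0],[1,-0.01,-0.04,0,0,0,0],[1,-0.02,-0.04,0,0,0,0],[1,-0.03,-0.02,0,0,0,0],[1,0,0,0,0,0,0],[1,0,0,0,0,0,0],[1,0,0,0,0,0,0],[1,0,0,0,0,0,0]]]'; python3 -m crank '[[[1,0,0,0,0,0,0],[1,0,0,0,0,0,0],[1,0,0,0,0,0,0],[1,0,0,0,0,0,0],[1,0,0,0,0,0,0],[1,0,0,0,0,0,0]]]'
python3 - <<'E'
from h import *
for n in ("side","top"):
    im=viewer.snapshot(n)["image"][:,:,::-1]
    cv2.imwrite(f"pics/{n}4.png",cv2.resize(im[60:340,150:410],None,fx=2,fy=2,interpolation=cv2.INTER_CUBIC))
a,b=[cv2.imread(f"pics/{n}4.png") for n in("side","top")];cv2.imwrite("pics/f4.png",cv2.resize(np.hstack([a,b]),None,fx=.76,fy=.76))
E
```

```text
t: 5.98
tool_pos: [0.4244, 0.1373, 0.2459]
tool_rot: [-0.557, -0.434, 0.559, -0.434]
ft_force: [-0.2, -0.4, -0.6]
gripper_width: -0.0002
t: 6.72
tool_pos: [0.4243, 0.1376, 0.2468]
tool_rot: [0.558, 0.434, -0.558, 0.434]
ft_force: [-0.2, 0.1, -0.2]
gripper_width: 0.0002
```

View pics/f4.png

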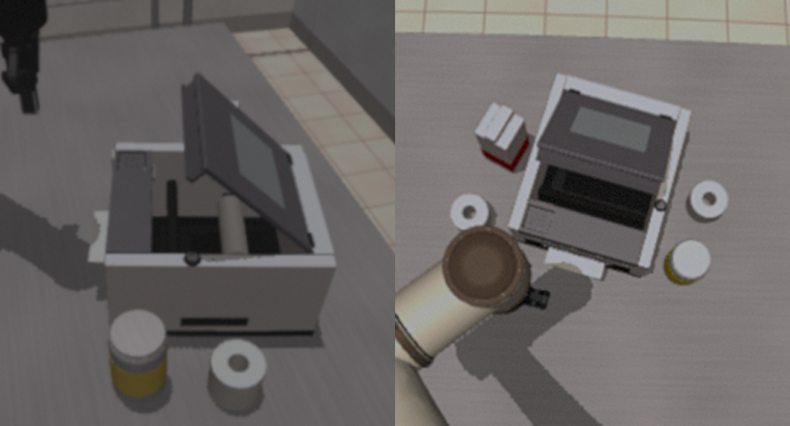

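The cover stands open with its front edge from (197,76) to (195,178) in the side half. The hand is clear and the rolls, can and carton look undisturbed. I'll check the opening angle by projection, then hand in.

```bash
python3 - <<'E'
from h import *
from station import workorder
d=viewer.snapshot("side");y=np.radians(-14.18);r=R.from_euler('z',y).as_matrix()
old=cv2.imread("pics/side4.png");new=cv2.resize(d["image"][:,:,::-1][60:340,150:410],None,fx=2,fy=2,interpolation=cv2.INTER_CUBIC)
print("motion diff",np.abs(old.astype(int)-new).mean())
V=d["view"]
for a in(.5,.6,.68,.75):
    pts=[]
    for yy in(.098,-.098):
        p=r@[.110-.194*np.cos(a),yy,.15+.194*np.sin(a)]+[.6426,.0042,0]
        q=cv2.projectPoints(p[None],cv2.Rodrigues(V[:3,:3])[0],V[:3,3],d["K"],np.array(d["distortion"]))[0].ravel()
        pts.append(np.round((q-[150,60])*1.52))
    print(a,pts)
print(manip.sense()["ft_force"])
E
```

```text
motion diff 0.6764148351648351
0.5 [array([169.,  97.]), array([172., 195.])]
0.6 [array([176.,  86.]), array([182., 183.])]
0.68 [array([184.,  78.]), array([191., 175.])]
0.75 [array([191.,  71.]), array([200., 167.])]
[-0.30025587 -0.8040822  -0.06348215]
```

```bash
python3 -c "
from station import workorder
print(workorder.close_job())"
```

```text
the job is handed in; nothing more can be done
None
```

The cover sprang up after I pressed the catch, and it was still standing open when I handed the job in at about 7 s.

- **Finding the catch:** both cameras showed a faint ribbed pad 75 mm to the left of the strip's middle. I lowered the shut fingertips straight onto that spot rather than sweeping along the strip. They passed strip level freely, met the pad about 2 mm lower, and it gave way at 2–3 N.
- **Pressing it:** I pressed until the fingertips were about 7 mm below the strip. The next picture showed the cover rising, with the hand clear of it. I then lifted out and backed away towards the robot.
- **Cover:** its front edge in the side picture fits roughly 0.65–0.75 rad against the 0.6 needed. That is a hand-read estimate: the two corners don't agree exactly. The picture was no longer changing.
- **Everything else:** the force reading was under 1 N, about its noise level, so the robot was touching nothing. I never went near the feed key. By eye the rolls, can and carton had not moved; I did not measure them. I also had no direct reading of the catch after letting go, but the fingers were well clear of it.

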